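# Set a three-click dose on a spring-fed syringe injector and hold it

## Robot

A 6-joint arm with a two-finger parallel gripper is mounted at the origin on the work surface. World frame = base frame: x ahead of the robot, y to its left, z up, the work surface at z = 0. Lengths are in m, angles in rad, forces in N, time in s.
With the tool pointing down it reaches from about 0.3 to 1 m from the base axis. Payload 5.1 kg.
Tool frame: the origin (TCP) lies on the centre line of the jaws, within the pads' length; the fingertips stand 11 mm ahead of it and the grasp point (between the pads) lies 8 mm behind it (arm.tcp_to_tips is the distance from the TCP to the fingertips, in m); z points along the fingers, y is the direction in which the jaws open and shut (so a half turn about z gives the same grasp; the last joint's range is limited). The gripper opens to 95 mm and grips with 3 to 60 N. Pads are 20 mm wide; open, the fingers measure 119 mm over their backs; the gripper's body (75 mm by 180 mm) begins 59 mm behind the grasp point.
Start: joints at [1.122, 0.124, 1.65, -0, 1.367, -0.083], TCP at [0.233, 0.607, 0.226] pointing down, gripper open.
Joint ranges: [-2.61, 2.61], [-1.02, 2.33], [0.03, 2.71], [-1.35, 4.49], [0.32, 2.68], [-2.91, 2.91]. Speed limits (rad/s): [2.57, 2.57, 3.14, 3.14, 3.14, 3.14].

## Interface

Orientations are given as a 3x3 rotation matrix whose columns are the frame's x, y, z axes.
In Python, from bench import arm gives the robot as it stands.
- The arm moves only by the tool jog_arm, never from a script. Its argument "motion" is a list of rows, each an object of numbers: "dx", "dy", "dz": the shift along the tool's x, y, z in units of 0.02 m (1.0 is 0.02 m); "turn": the turn about the tool's z in units of 0.12 rad (1.0 is 0.12 rad); "gripper": the opening, from 0 (shut) to 1 (fully open). In form: [{"dx": .., "dy": .., "dz": .., "turn": .., "gripper": ..}, ...]. A call has 1 to 8 rows; each row shifts and turns the commanded pose from where the row before left it, along the tool's axes as they then stand; what a row does not reach is not made up. A row lasts 1/12 s, in which the tool goes at most 41.7 mm and 7.16 degrees, less where a joint would pass 70% of its speed; a pose out of reach is approached as far as the arm can. A call with a number of a shift or a turn outside -1 to 1 is refused whole. A call with a gripper value outside its range is refused whole. The fingers move at their own pace and stop on an object; "grip_force" is the grip in N (left out, the last holds). Time passes only in rows, so rows that do not move let the fingers close. It gives the time, the measured TCP pose, the force and the opening at its end, in the units of the state.
- arm.get_state(): the state, without advancing time (a new reading comes with each control period).
- arm.get_image(name): name is "side" or "top"; returns the picture (384x512x3 uint8, red, green, blue); there is no depth.
- arm.get_calibration(name): a dict with "K" (3x3 intrinsics, pixels), "pose" (4x4, takes a point from camera to world coordinates). Camera axes: x right, y up, looking along -z (the intrinsics and any distortion apply to the point x, -y, -z); pixel columns grow to the right and rows downward; lengths in m; the calibration is good to about 2 mm. A picture is of the moment at which its call begins. get_calibration takes no time and is no camera call.
- arm.hand_in(): hands the job in, once; it reports no verdict.
Trained networks look in the newest picture that a camera, given by its name, has taken for a name from the list of things; names that differ only in an ending like _2 or _b are one class to them, and where a whole thing is asked for, a point or a joint stands for the part that bears it (a point fixed in the world has none). Each returns a list of dicts, best first, with "confidence" (0 to 1); they miss things now and then, are a little off and sometimes report something else, mostly with a low value. They report only what shows in the picture. A call takes as long as a camera call.
- arm.find_in(name, camera): "extent" ([left, top, right, bottom] in pixels, round what is visible of it).
- arm.silhouettes(name, camera): "mask" (384x512 bool, what is visible of it) and "extent" ([left, top, right, bottom] in pixels, round what is visible of it).
The state is a dict: "time": time; "joint_positions": joint angles; "qvel": joint speeds; "effort": joint torques, N m; "tool_pos": TCP position; "eef_rot": TCP orientation; "force": force on the tool from outside, world axes, zero at the start; "ft_torque": the same for the moment, N m; "width": opening from 0.0 (shut) to 1.0 (fully open).
Only numpy, scipy, OpenCV 4.12 (cv2) and the standard library are available. Lean on these libraries where they do the work, as an engineer would, in place of code of your own. Each camera call takes 0.05 s, during which the arm holds its last target.

## Task

Get the syringe injector ready for the next run: slide the lever lock all the way along to its end stop so that the lever is free, then take the ratchet lever by its upright knob and bring it round clockwise (as seen from above) exactly three clicks, counted by feel, stopping just after the third click and not going on towards a fourth. Do not let the lever run back on the way, since that fires the dose; finish while still holding the lever there against its spring, lock left open and the other things on the bench left where they are.

Things in the scene. Friction and masses are not known exactly. Their poses are not given: they have to be found in the camera images.
- injector: White case, aluminium deck, 150 (x) by 300 (y) mm, deck 75 mm up; fixed, place and yaw vary. Origin: centre of its underside; z up, front faces -x (the robot). On the deck to -y: brass ratchet wheel under a steel lever with an upright black knob. To +y: in the -x half a glass syringe with pusher (up to 122 mm above the table), in the +x half the lever lock, a plate with a black ribbed grip.
- lock_grip (a point): In the lock's upright thumb grip (18 mm along the injector's x, 26 mm along its y, 85 to 119 mm above the table), on its centre line, 107 mm above the table. The steel plate it stands on lies below 85 mm, its guide rails and stop block below 87 mm. The grip slides along the injector's +y, away from the lever.
- lock (a joint): Travel of the lock in m: starts at 0 to 0.006 (locked, its nose blocks the lever's tail) and ends at 0.030 (free, against the end stop). Slides with about 2.5 N of friction and stays where it is left.
- lever_axis (a point): Point on the lever's vertical pivot, 102 mm above the table, at the injector's (0, -80 mm). At rest the lever points from here along the injector's -y; it swings clockwise seen from above, towards the injector's -x.
- lever_knob (a point): In the lever's upright round knob (18 mm diameter, 102 to 150 mm above the table, with a 26 mm collar up to 105 mm), on its centre line 130 mm above the table and 100 mm from the pivot. The knob is fixed to the lever and turns with it.
- lever (a joint): Angle, rad: 0 at rest, grows clockwise from above, 1.25 at its end. Return spring: 1.8 N at the knob at rest, 3.5 N at 1.1 rad. The pawl climbs a wheel tooth every 15 degrees (26 mm at the knob), raising the push to 7 to 11 N; at the click it drops off and the push falls at once to 1 to 4 N. First click 3 to 14 degrees from rest (it varies), then every 15. Let back after a click, it drives the wheel.
- pawl_point (a point): Point on the lever (it turns with it), where the tip of the pawl sits when it is down in the teeth: under the arm, 41 mm from the pivot in the direction of the knob, 84.5 mm above the table.
- click3 (a point): Point on the ratchet wheel, 41 mm from the pivot and 84.5 mm above the table: the pawl point lies on it when the lever is 6 degrees past its third click. Axes are the wheel's: here its x axis points against the lever's way forward.
- wheel (a joint): Turn of the ratchet wheel, rad, 0 to 0.06 at the start; it cannot turn clockwise and grows as it is driven counter-clockwise by a lever that runs back, which feeds the plunger (0.262 a dose). A twitch of up to 0.08 at a click is normal.
- bottle: Capped solvent bottle, 68 mm diameter, 135 mm tall, behind the lever. Leave it. Origin at the centre of its underside.
- beaker: Glass beaker, 60 mm diameter, 75 mm tall, behind the injector. Leave it. Origin at the centre of its underside.
- jar: Amber jar with a black cap, 48 mm diameter, 62 mm tall, behind the lock. Leave it. Origin at the centre of its underside.
- vials: Vial rack with vials, 70 by 110 mm, 48 mm tall, left of the injector. Leave it. Origin at the centre of its underside.
- pipette: Pipettor lying on the bench in front of the injector, 230 mm long, 36 mm high, along its own y. Leave it. Origin at the table under its middle.
- spare: Spare glass syringe lying on the bench in front of the injector, 130 mm long, 16 mm high, along its own y. Leave it. Origin at the table under the rear end of its barrel.
- tips: Tip box, 85 by 120 mm, 72 mm tall, right of the injector. Leave it. Origin at the centre of its underside.

How it is judged:
On the way, in this order (a step that is already met when the one before it is completed fails the run):
1. the lever lock is slid to its end stop (value of joint lock above 0.027 m), for 0.2 s.
2. the lever is held by the fingers just past its third click (distance between pawl_point and click3 below 0.0036 m and contact force between the fingers and lever above 0.8 N and value of joint wheel below 0.12 rad), for 0.3 s.
At the end, for the whole second after the job is handed in: The lock is within 3 mm of its end stop; the lever stands still between 1 and 11 degrees past its third click (the fourth comes at 15), the fingers press on it with more than 0.8 N, and the ratchet wheel has not been driven (less than 0.12 rad) (all of step 2 and value of joint lock above 0.027 m and velocity of joint lever between -0.08 and 0.08 rad/s); the arm keeps its last pose, push and grip.
It fails at once if the lever goes past a fourth click (x of pawl_point in the frame of click3 below -0.0075 m).
It fails at once if the lever runs back and drives the wheel, firing a dose (value of joint wheel above 0.18 rad).
It fails at once if a thing standing or lying about the bench is pushed more than 3 cm away or knocked over (distance of any of bottle, beaker, jar, vials, pipette, spare, tips from where it was at the start of the episode above 0.03 m or angle between any of bottle, beaker, jar, vials, pipette, spare, tips's own z axis and vertical above 0.5 rad).
It also fails if it takes over 70 s, if anything falls off the work surface, if the arm or the gripper's body presses on something with over 40 N, if the wrist force passes 120 N, or if a joint passes its speed limit or range.

## Working session

There is one attempt and no reset: what is moved stays moved. The work goes in short steps, Python scripts to look and compute and a tool call to move; the robot and the scene stay as the last step left them, time stands still between calls to the robot, and variables do not carry over. Pictures are saved under pics/ and viewed, and the job is handed in when it is done.

Besides the shell and the picture viewer there is one more tool, called after "Emit:" as name(argument=value, ...) on one line, values as JSON. jog_arm: Moves the arm, as the interface text tells. Its arguments: {"type":"object","properties":{"motion":{"type":"array","items":{"type":"object","properties":{"dx":{"type":"number","minimum":-1,"maximum":1},"dy":{"type":"number","minimum":-1,"maximum":1},"dz":{"type":"number","minimum":-1,"maximum":1},"turn":{"type":"number","minimum":-1,"maximum":1},"gripper":{"type":"number"}}}},"grip_force":{"type":"number"}},"required":["motion"]}

```bash
ls; mkdir -p pics
python3 - <<'E'
from bench import arm
import cv2,numpy as np
np.set_printoptions(precision=4,suppress=True)
s=arm.get_state();print(s)
for c in("side","top"):
    im=arm.get_image(c);cv2.imwrite(f"pics/{c}0.png",im[:,:,::-1])
    k=arm.get_calibration(c);print(c,k)
    for n in ("injector","lock_grip","lever_knob","lever"):
        try:
            for d in arm.find_in(n,c)[:2]:print(n,np.array(d["extent"]),d["confidence"])
        except Exception as e:print(n,e)
E
```

```text
pics
{'time': 0.0, 'joint_positions': array([ 1.1224,  0.1245,  1.6516,  0.    ,  1.3675, -0.0826]), 'qvel': array([-0.001 , -0.0002,  0.0011, -0.0005,  0.    , -0.0002]), 'effort': array([ -0.0022, -41.7605, -35.9928,   0.0773,   0.0491,  -0.0002]), 'tool_pos': array([0.2323, 0.6065, 0.2244]), 'eef_rot': array([[-0.9338,  0.3577, -0.0009],
       [ 0.3577,  0.9338, -0.0018],
       [ 0.0002, -0.002 , -1.    ]]), 'force': array([ 0.3266, -0.0042, -0.336 ]), 'ft_torque': array([ 0.0095, -0.0085,  0.0323]), 'width': 0.9989013384572343}
side {'K': array([[400.4885,   0.    , 250.7094],
       [  0.    , 400.4885, 191.9461],
       [  0.    ,   0.    ,   1.    ]]), 'pose': array([[ 0.8305,  0.4329, -0.3505,  0.2706],
       [-0.5567,  0.6252, -0.547 , -0.4   ],
       [-0.0177,  0.6494,  0.7602,  0.7599],
       [ 0.    ,  0.    ,  0.    ,  1.    ]])}
injector [183.2 135.2 282.4 256.9] 0.61
injector [227.7 152.1 259.3 184.8] 0.51
lock_grip [228.2 183.4 261.3 240.9] 0.73
lock_grip [226.5 150.1 258.1 185.2] 0.57
lever_knob [229.7 180.7 265.8 241.1] 0.65
lever [229.  180.9 263.4 241.1] 0.61
top {'K': array([[481.0285,   0.    , 250.0596],
       [  0.    , 481.0285, 199.5007],
       [  0.    ,   0.    ,   1.    ]]), 'pose': array([[-0.0026,  0.9911, -0.1329,  0.4394],
       [-1.    , -0.0036, -0.007 ,  0.0705],
       [-0.0074,  0.1329,  0.9911,  1.2621],
       [ 0.    ,  0.    ,  0.    ,  1.    ]])}
injector [155.8 171.7 300.1 258.4] 0.57
lock_grip [204.6 188.7 240.7 210.3] 0.9
lever_knob [226.7 211.1 298.6 235.7] 0.59
lever [231.4 215.2 298.7 237.4] 0.9
```

Run:
```python
import cv2
a=cv2.imread("pics/top0.png");cv2.imwrite("pics/top0z.png",cv2.resize(a[150:280,130:330],None,fx=4,fy=4,interpolation=cv2.INTER_CUBIC))
a=cv2.imread("pics/side0.png");cv2.imwrite("pics/side0z.png",cv2.resize(a[110:270,150:350],None,fx=3.7,fy=3.7,interpolation=cv2.INTER_CUBIC))
```

```text
(no output)
```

View pics/top0.png

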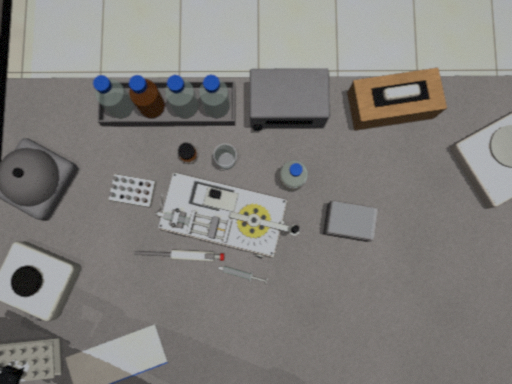

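View pics/side0.png

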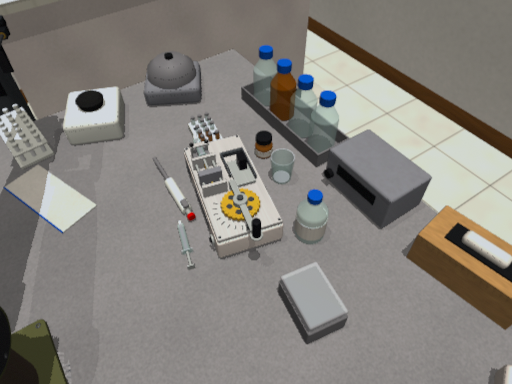

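```bash
sleep 1
```

```text
(no output)
```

View pics/top0z.png

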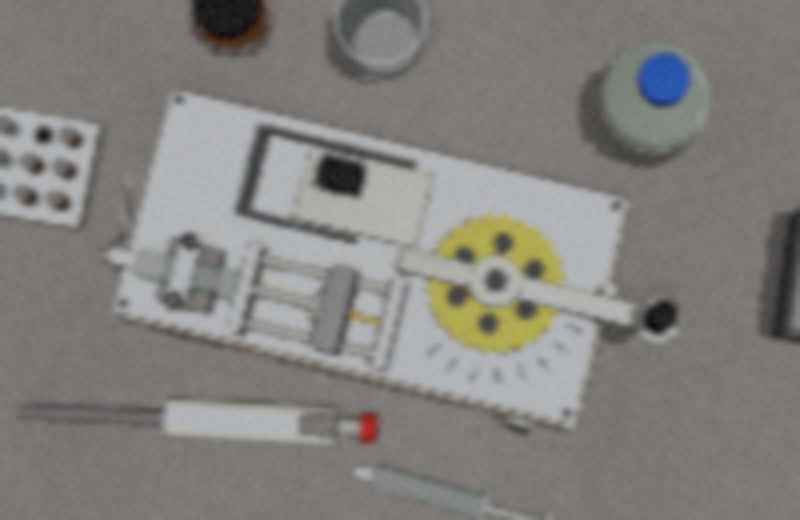

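View pics/side0z.png

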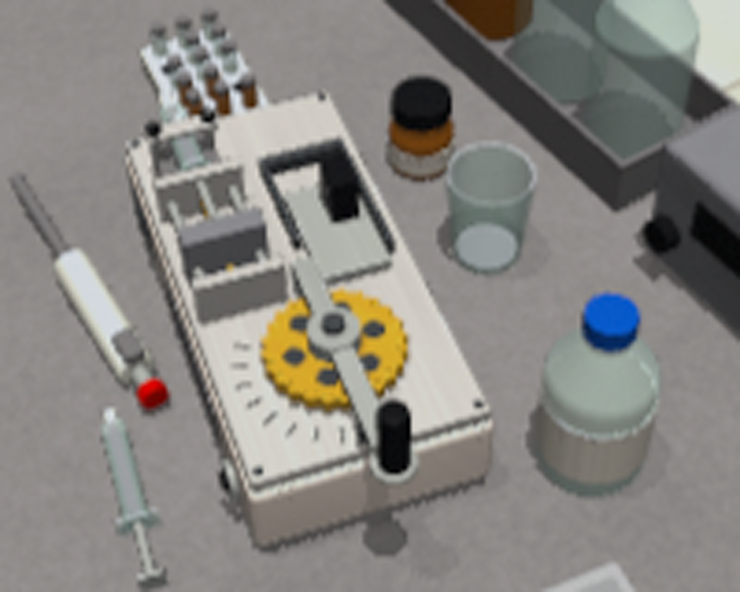

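The top view shows the injector with deck corners near (174,173), (287,201), (275,256), (160,228), the pivot near (254,220), the knob top near (295,229) and the black lock grip near (215,194). The side view agrees: knob top at about (257,220), grip top at about (242,152). I'll fit the pose to these points in both views.

```bash
cat > h.py <<'E'
import numpy as np,cv2
from bench import arm
np.set_printoptions(precision=4,suppress=True)
def proj(P,c):
    k=arm.get_calibration(c);T=np.linalg.inv(k["pose"]);p=T[:3,:3]@np.asarray(P).T+T[:3,3:4]
    return np.stack([k["K"][0,0]*p[0]/-p[2]+k["K"][0,2],k["K"][1,1]*-p[1]/-p[2]+k["K"][1,2]],1)
def back(u,v,z,c):
    k=arm.get_calibration(c);K=k["K"];d=np.array([(u-K[0,2])/K[0,0],-(v-K[1,2])/K[1,1],-1]);d=k["pose"][:3,:3]@d;o=k["pose"][:3,3]
    return o+d*(z-o[2])/d[2]
E
cat > fit.py <<'E'
from h import *
from scipy.optimize import least_squares
t=lambda x,y:(130+x/4,150+y/4); s=lambda x,y:(150+x/3.7,110+y/3.7)
# local pts
L={'A':(.075,.15,.075),'B':(.075,-.15,.075),'C':(-.075,-.15,.075),'D':(-.075,.15,.075),'piv':(0,-.08,.108),'knob':(0,-.18,.15)}
obs=[('top','A',t(178,92)),('top','B',t(627,203)),('top','C',t(578,425)),('top','D',t(118,312)),('top','piv',t(496,279)),('top','knob',t(662,315)),
('side','A',s(325,92)),('side','B',s(491,400)),('side','C',s(250,488)),('side','D',s(130,143)),('side','piv',s(333,322)),('side','knob',s(395,408))]
def W(q,l):
    c,si=np.cos(q[2]),np.sin(q[2]);l=np.atleast_2d(l);return np.c_[q[0]+c*l[:,0]-si*l[:,1],q[1]+si*l[:,0]+c*l[:,1],l[:,2]]
def r(q):return np.concatenate([proj(W(q,L[n]),c)[0]-uv for c,n,uv in obs])
if __name__=="__main__":
    f=least_squares(r,[.4,.07,0.],loss='soft_l1');q=f.x;print(q);print(r(q).reshape(-1,2))
    for n in('piv','knob'):print(n,W(q,L[n]))
    g=back(*t(341,168),.119,'top');g2=back(*s(342,155),.119,'side');print('grip',g,g2)
    for g_ in(g,g2):
        d=g_[:2]-q[:2];c,si=np.cos(q[2]),np.sin(q[2]);print('local',c*d[0]+si*d[1],-si*d[0]+c*d[1])
    for n in ("bottle","beaker","jar","vials","pipette","spare","tips"):
        d=arm.find_in(n,"top")
        if d:e=d[0]["extent"];print(n,d[0]["confidence"],back((e[0]+e[2])/2,(e[1]+e[3])/2,.05,'top'))
E
python3 fit.py
```

```text
[ 0.5634  0.1476 -0.238 ]
[[-2.8529 -2.0459]
 [ 1.3416 -2.3215]
 [-0.0747  1.1968]
 [-3.2598  0.9631]
 [-0.2578  0.164 ]
 [ 0.3092 -0.4593]
 [ 0.8126 -1.688 ]
 [ 2.3117  2.9853]
 [-0.3932  0.484 ]
 [-3.2869 -0.9075]
 [ 0.0423  0.114 ]
 [-0.1225  0.6783]]
piv [[0.5446 0.0699 0.108 ]]
knob [[ 0.521  -0.0273  0.15  ]]
grip [0.6112 0.1622 0.119 ] [0.618  0.1728 0.119 ]
local 0.04298270545169209 0.025397981007181304
local 0.04712795185118464 0.037281704102790254
bottle 0.94 [ 0.6658 -0.026   0.05  ]
beaker 0.67 [0.7113 0.1386 0.05  ]
jar 0.65 [0.7298 0.2399 0.05  ]
vials 0.61 [0.6264 0.3765 0.05  ]
pipette 0.64 [0.4612 0.2514 0.05  ]
spare 0.8 [0.4188 0.0933 0.05  ]
tips 0.78 [ 0.5441 -0.1741  0.05  ]
```

```bash
cat > grip.py <<'E'
from h import *
from fit import W
from scipy.optimize import minimize
q=np.array([.5634,.1476,-.238])
ims={c:cv2.imread(f"pics/{c}0.png") for c in('top','side')}
import itertools
M={}
for c in ims:
    B=np.array([[dx,dy,z] for dx in(-.03,.03) for dy in(-.04,.04) for z in(.085,.13)])+[.045,.03,0]
    p=proj(W(q,B),c);x0,y0=np.floor(p.min(0)).astype(int);x1,y1=np.ceil(p.max(0)).astype(int)
    g=ims[c].max(2)[y0:y1,x0:x1];print(c,x0,y0);print(g)
    M[c]=(x0,y0,g)
E
python3 grip.py
```

```text
top 193 174
[[125 124 125 ... 124 125 126]
 [118 121 122 ... 124 125 127]
 [124 123 116 ... 125 125 127]
 ...
 [182 178 171 ... 180 179 176]
 [181 180 182 ... 178 178 176]
 [181 183 181 ... 180 179 176]]
side 224 136
[[144 145 146 ...  25  26  25]
 [135 157 172 ...  26  25  26]
 [179 192 201 ...  25  26  25]
 ...
 [201 200 203 ... 208 163 147]
 [194 183 198 ... 209 191 157]
 [198 190 181 ... 209 209 166]]
```

```bash
cat > grip.py <<'E'
from h import *
from fit import W
from scipy.optimize import minimize
q=np.array([.5634,.1476,-.238])
def comp(c,seed):
    im=cv2.imread(f"pics/{c}0.png");m=(im.max(2)<70).astype(np.uint8);n,l,st,ce=cv2.connectedComponentsWithStats(m,connectivity=4)
    i=l[seed[1],seed[0]];print(c,i,st[i],ce[i]);return l==i
T=comp('top',(215,193));S=comp('side',(242,155))
def ov(lx,ly,c,m,up=8):
    B=np.array([[a,b,z] for a in(-.009,.009) for b in(-.013,.013) for z in(.085,.119)])+[lx,ly,0]
    p=proj(W(q,B),c);ys,xs=np.nonzero(m);o=np.array([xs.min()-8,ys.min()-8]);w=(xs.max()-o[0]+9)
    h=ys.max()-o[1]+9
    im=np.zeros((h*up,w*up),np.uint8);hull=cv2.convexHull((((p-o)+.5)*up).astype(np.int32));cv2.fillConvexPoly(im,hull,1)
    a=cv2.resize(im.astype(np.float32),(w,h),interpolation=cv2.INTER_AREA);b=m[o[1]:o[1]+h,o[0]:o[0]+w].astype(float)
    return np.minimum(a,b).sum()/np.maximum(a,b).sum()
G=[(x,y) for x in np.arange(.03,.06,.001) for y in np.arange(.01,.05,.001)]
for nm,f in(('top',lambda a:ov(*a,'top',T)),('side',lambda a:ov(*a,'side',S)),('both',lambda a:ov(*a,'top',T)+ov(*a,'side',S))):
    v=[f(a) for a in G];i=np.argmax(v);print(nm,G[i],v[i],W(q,(*G[i],.107)))
E
python3 grip.py
```

```text
top 97 [210 189  11  10  77] [214.8442 193.4935]
side 38 [221 149  29  21 232] [238.8017 158.0345]
top (np.float64(0.04200000000000001), np.float64(0.02699999999999999)) 0.7031428571428572 [[0.6106 0.1639 0.107 ]]
side (np.float64(0.04200000000000001), np.float64(0.030999999999999986)) 0.6583169509797704 [[0.6115 0.1678 0.107 ]]Traceback (most recent call last):
  File "grip.py", line 18, in <module>
    v=[f(a) for a in G];i=np.argmax(v);print(nm,G[i],v[i],W(q,(*G[i],.107)))
       ~^^^
  File "grip.py", line 17, in <lambda>
    for nm,f in(('top',lambda a:ov(*a,'top',T)),('side',lambda a:ov(*a,'side',S)),('both',lambda a:ov(*a,'top',T)+ov(*a,'side',S))):
                                                                                                   ~~^^^^^^^^^^^^
  File "grip.py", line 11, in ov
    p=proj(W(q,B),c);ys,xs=np.nonzero(m);o=np.array([xs.min()-8,ys.min()-8]);w=(xs.max()-o[0]+9)
  File "h.py", line 5, in proj
    k=arm.get_calibration(c);T=np.linalg.inv(k["pose"]);p=T[:3,:3]@np.asarray(P).T+T[:3,3:4]
ValueError: time passes only in moves, steps and waits
```

Emit:
jog_arm(motion=[{"turn": 1, "gripper": 0.42}, {"turn": 1}, {"turn": 1}, {"turn": 1}, {"turn": 1}, {"turn": 1}, {"turn": 1}, {"turn": 1}], grip_force=15)

```text
invalid input
```

Emit:
jog_arm(motion=[{"turn": 1}, {"turn": 1}, {"turn": 1}, {"turn": 1}, {}])

```text
invalid input
```

Emit:
jog_arm(motion=[{"dx": 0, "dy": 0, "dz": 0, "turn": 1, "gripper": 0.42}, {"dx": 0, "dy": 0, "dz": 0, "turn": 1, "gripper": 0.42}, {"dx": 0, "dy": 0, "dz": 0, "turn": 1, "gripper": 0.42}, {"dx": 0, "dy": 0, "dz": 0, "turn": 1, "gripper": 0.42}, {"dx": 0, "dy": 0, "dz": 0, "turn": 1, "gripper": 0.42}, {"dx": 0, "dy": 0, "dz": 0, "turn": 1, "gripper": 0.42}, {"dx": 0, "dy": 0, "dz": 0, "turn": 1, "gripper": 0.42}, {"dx": 0, "dy": 0, "dz": 0, "turn": 1, "gripper": 0.42}], grip_force=15)

```text
time: 1.52
tool_pos: [0.2325, 0.607, 0.2257]
eef_rot: [[-0.237, 0.972, -0.0], [0.972, 0.237, 0.0], [0.0, -0.0, -1.0]]
force: [-0.5, 0.4, -0.1]
width: 0.495
```

Emit:
jog_arm(motion=[{"dx": 0, "dy": 0, "dz": 0, "turn": 1, "gripper": 0.42}, {"dx": 0, "dy": 0, "dz": 0, "turn": 1, "gripper": 0.42}, {"dx": 0, "dy": 0, "dz": 0, "turn": 1, "gripper": 0.42}, {"dx": 0, "dy": 0, "dz": 0, "turn": 0.98, "gripper": 0.42}, {"dx": 0, "dy": 0, "dz": 0, "turn": 0, "gripper": 0.42}])

```text
time: 1.93
tool_pos: [0.2326, 0.607, 0.2257]
eef_rot: [[0.232, 0.973, 0.0], [0.973, -0.232, 0.0], [0.0, 0.0, -1.0]]
force: [-0.5, -0.9, 0.2]
width: 0.417
```

```bash
cat > to.py <<'E'
from h import *
import sys
def to(p):
    s=arm.get_state();R=np.array(s["eef_rot"]);d=R.T@(np.array(p)-s["tool_pos"]);print("tool",s["tool_pos"],"delta units",d/.02,"yang",np.arctan2(R[1,1],R[0,1]),"F",s["force"],"Ftool",R.T@s["force"],"q",s["joint_positions"],"w",s["width"],"t",s["time"])
if __name__=="__main__":to([float(a) for a in sys.argv[1:4]])
E
python3 to.py .611 .165 .226
```

```text
tool [0.2326 0.607  0.2257] delta units [-17.0983  23.5388  -0.0152] yang -0.23448145018397573 F [-0.538  -0.87    0.2377] Ftool [-0.9712 -0.3212 -0.2378] q [ 1.1224  0.1238  1.6502 -0.      1.3675  1.3569] w 0.41720544583766667 t 1.9333
```

Emit:
jog_arm(motion=[{"dx": -0.71, "dy": 0.98, "dz": 0, "turn": 0, "gripper": 0.42}, {"dx": -0.71, "dy": 0.98, "dz": 0, "turn": 0, "gripper": 0.42}, {"dx": -0.71, "dy": 0.98, "dz": 0, "turn": 0, "gripper": 0.42}, {"dx": -0.71, "dy": 0.98, "dz": 0, "turn": 0, "gripper": 0.42}, {"dx": -0.71, "dy": 0.98, "dz": 0, "turn": 0, "gripper": 0.42}, {"dx": -0.71, "dy": 0.98, "dz": 0, "turn": 0, "gripper": 0.42}, {"dx": -0.71, "dy": 0.98, "dz": 0, "turn": 0, "gripper": 0.42}, {"dx": -0.71, "dy": 0.98, "dz": 0, "turn": 0, "gripper": 0.42}])

```text
time: 2.6
tool_pos: [0.3595, 0.4594, 0.2258]
eef_rot: [[0.227, 0.974, 0.0], [0.974, -0.227, 0.0], [0.0, 0.0, -1.0]]
force: [0.4, -0.3, 0.1]
width: 0.419
```

Emit:
jog_arm(motion=[{"dx": -0.71, "dy": 0.98, "dz": 0, "turn": 0, "gripper": 0.42}, {"dx": -0.71, "dy": 0.98, "dz": 0, "turn": 0, "gripper": 0.42}, {"dx": -0.71, "dy": 0.98, "dz": 0, "turn": 0, "gripper": 0.42}, {"dx": -0.71, "dy": 0.98, "dz": 0, "turn": 0, "gripper": 0.42}, {"dx": -0.71, "dy": 0.98, "dz": 0, "turn": 0, "gripper": 0.42}, {"dx": -0.71, "dy": 0.98, "dz": 0, "turn": 0, "gripper": 0.42}, {"dx": -0.71, "dy": 0.98, "dz": 0, "turn": 0, "gripper": 0.42}, {"dx": -0.71, "dy": 0.98, "dz": 0, "turn": 0, "gripper": 0.42}])

```text
time: 3.27
tool_pos: [0.486, 0.3126, 0.2258]
eef_rot: [[0.227, 0.974, 0.0], [0.974, -0.227, 0.0], [0.0, 0.0, -1.0]]
force: [-0.6, 0.1, 0.5]
width: 0.419
```

Emit:
jog_arm(motion=[{"dx": -0.71, "dy": 0.98, "dz": 0, "turn": 0, "gripper": 0.42}, {"dx": -0.71, "dy": 0.98, "dz": 0, "turn": 0, "gripper": 0.42}, {"dx": -0.71, "dy": 0.98, "dz": 0, "turn": 0, "gripper": 0.42}, {"dx": -0.71, "dy": 0.98, "dz": 0, "turn": 0, "gripper": 0.42}, {"dx": -0.71, "dy": 0.98, "dz": 0, "turn": 0, "gripper": 0.42}, {"dx": -0.71, "dy": 0.98, "dz": 0, "turn": 0, "gripper": 0.42}, {"dx": -0.71, "dy": 0.98, "dz": 0, "turn": 0, "gripper": 0.42}, {"dx": 0, "dy": 0, "dz": 0, "turn": 0, "gripper": 0.42}])

```text
time: 3.93
tool_pos: [0.5981, 0.1822, 0.2257]
eef_rot: [[0.231, 0.973, 0.001], [0.973, -0.231, -0.001], [-0.001, 0.001, -1.0]]
force: [-0.4, 0.8, -0.8]
width: 0.42
```

```bash
python3 to.py .611 .165 .105
```

```text
tool [0.5981 0.1822 0.2257] delta units [-0.6832  0.8207  6.0343] yang -0.23311191786457253 F [-0.3665  0.7884 -0.7977] Ftool [ 0.6831 -0.5398  0.7963] q [ 0.2106  0.0696  1.7085 -0.0015  1.3626  0.444 ] w 0.4202057805789105 t 3.9333
```

Emit:
jog_arm(motion=[{"dx": -0.6, "dy": 0.8, "dz": 0, "turn": 0.03, "gripper": 0.42}, {"dx": 0, "dy": 0, "dz": 1, "turn": 0, "gripper": 0.42}, {"dx": 0, "dy": 0, "dz": 1, "turn": 0, "gripper": 0.42}, {"dx": 0, "dy": 0, "dz": 1, "turn": 0, "gripper": 0.42}, {"dx": 0, "dy": 0, "dz": 0, "turn": 0, "gripper": 0.42}, {"dx": 0, "dy": 0, "dz": 0, "turn": 0, "gripper": 0.42}])

```text
time: 4.43
tool_pos: [0.6075, 0.1701, 0.1643]
eef_rot: [[0.232, 0.973, -0.003], [0.973, -0.232, -0.0], [-0.001, -0.003, -1.0]]
force: [-0.5, 0.4, 0.1]
width: 0.423
```

```bash
python3 to.py .611 .165 .105
cat > pic.py <<'E'
from h import *
import sys
n=sys.argv[1]
a=arm.get_image("top")[:,:,::-1];b=arm.get_image("side")[:,:,::-1]
a=cv2.resize(a[150:280,150:315],None,fx=2.4,fy=2.4*1,interpolation=cv2.INTER_CUBIC);b=cv2.resize(b[95:265,170:300],None,fx=3,fy=3,interpolation=cv2.INTER_CUBIC)
H=max(a.shape[0],b.shape[0]);o=np.zeros((H,a.shape[1]+b.shape[1],3),np.uint8);o[:a.shape[0],:a.shape[1]]=a;o[:b.shape[0],a.shape[1]:]=b
cv2.imwrite(f"pics/{n}.png",o);print(o.shape)
E
python3 pic.py p1
```

```text
tool [0.6075 0.1701 0.1643] delta units [-0.2063  0.239   2.9662] yang -0.2342987630940967 F [-0.4831  0.3589  0.0548] Ftool [ 0.2368 -0.5533 -0.0534] q [0.1879 0.1288 1.7501 0.0002 1.2659 0.4222] w 0.42276954645996434 t 4.4333
(510, 786, 3)
```

View pics/p1.png

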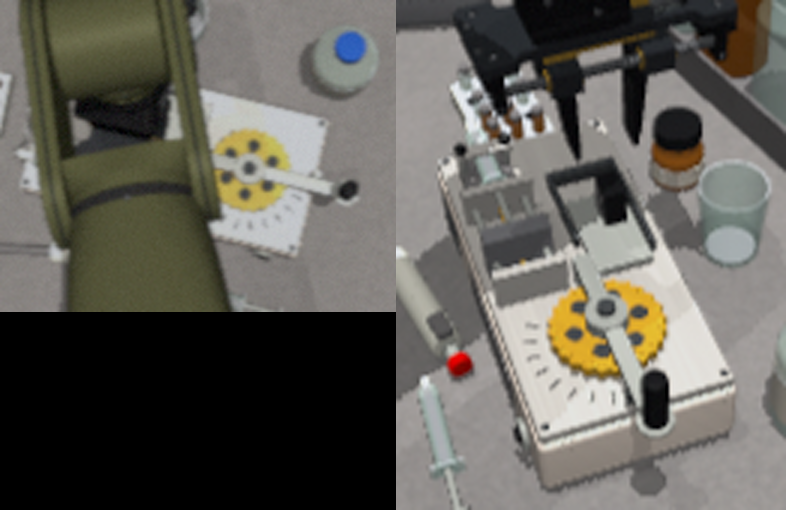

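The arm hides the injector's lock half in the top view. In the side view the open fingers straddle the black grip (crop about (605,185)), tips at (577,155) and (637,138), so I go down and close on it.

Emit:
jog_arm(motion=[{"dx": -0.2, "dy": 0.24, "dz": 0.9, "turn": 0, "gripper": 0.42}, {"dx": 0, "dy": 0, "dz": 1, "turn": 0, "gripper": 0.42}, {"dx": 0, "dy": 0, "dz": 1, "turn": 0, "gripper": 0.42}, {"dx": 0, "dy": 0, "dz": 0, "turn": 0, "gripper": 0.42}, {"dx": 0, "dy": 0, "dz": 0, "turn": 0, "gripper": 0.42}])

```text
time: 4.95
tool_pos: [0.6124, 0.1651, 0.1082]
eef_rot: [[0.233, 0.972, -0.0], [0.972, -0.233, 0.0], [-0.0, -0.0, -1.0]]
force: [-0.5, -0.3, 0.6]
width: 0.419
```

Emit:
jog_arm(motion=[{"dx": 0, "dy": 0, "dz": 0, "turn": 0, "gripper": 0.0}, {"dx": 0, "dy": 0, "dz": 0, "turn": 0, "gripper": 0.0}, {"dx": 0, "dy": 0, "dz": 0, "turn": 0, "gripper": 0.0}, {"dx": 0, "dy": 0, "dz": 0, "turn": 0, "gripper": 0.0}, {"dx": 0, "dy": 0, "dz": 0, "turn": 0, "gripper": 0.0}, {"dx": 0, "dy": 0, "dz": 0, "turn": 0, "gripper": 0.0}], grip_force=15)

```text
time: 5.45
tool_pos: [0.6103, 0.166, 0.1097]
eef_rot: [[0.234, 0.972, -0.006], [0.972, -0.234, 0.002], [0.0, -0.006, -1.0]]
force: [-11.3, 1.3, 9.2]
width: 0.186
```

```bash
python3 to.py .611 .165 .105;python3 pic.py p2
```

```text
tool [0.6103 0.166  0.1097] delta units [-0.0406  0.0453  0.2323] yang -0.2364622506833735 F [-11.3441   1.2605   9.2376] Ftool [ -1.4292 -11.3774  -9.1717] q [0.1795 0.1847 1.7848 0.0029 1.1773 0.4149] w 0.18633500378212098 t 5.45
(510, 786, 3)
```

View pics/p2.png

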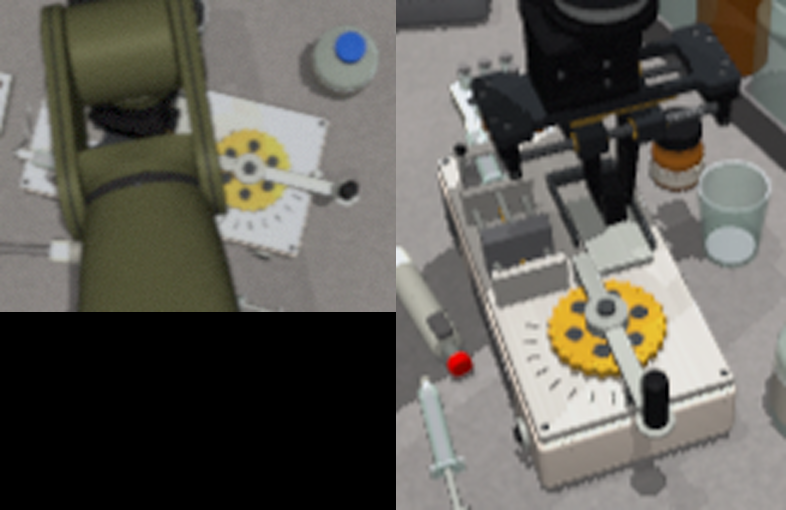

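Width 17.7 mm, so the grip is held between the fingers with a small side load. I'll relieve that load and slide along +x of the tool (the injector's +y).

Emit:
jog_arm(motion=[{"dx": 0.1, "dy": -0.1, "dz": 0, "turn": 0, "gripper": 0.0}, {"dx": 0.2, "dy": -0.05, "dz": 0, "turn": 0, "gripper": 0.0}, {"dx": 0.2, "dy": 0, "dz": 0, "turn": 0, "gripper": 0.0}, {"dx": 0.2, "dy": 0, "dz": 0, "turn": 0, "gripper": 0.0}])

```text
time: 5.88
tool_pos: [0.6133, 0.1793, 0.1097]
eef_rot: [[0.234, 0.972, 0.001], [0.972, -0.234, -0.0], [0.0, 0.001, -1.0]]
force: [-4.4, -1.9, 6.8]
width: 0.189
```

```bash
python3 to.py .611 .165 .105
```

```text
tool [0.6133 0.1793 0.1097] delta units [-0.721   0.054   0.2332] yang -0.23648493369997836 F [-4.406  -1.9063  6.8462] Ftool [-2.8852 -3.8289 -6.8507] q [ 0.2006  0.1946  1.7734 -0.0005  1.1726  0.4373] w 0.18904569936633284 t 5.8833
```

Emit:
jog_arm(motion=[{"dx": 0.2, "dy": 0, "dz": 0, "turn": 0, "gripper": 0.0}, {"dx": 0.2, "dy": 0, "dz": 0, "turn": 0, "gripper": 0.0}, {"dx": 0.1, "dy": 0, "dz": 0, "turn": 0, "gripper": 0.0}])

```text
time: 6.13
tool_pos: [0.6158, 0.1893, 0.1097]
eef_rot: [[0.234, 0.972, 0.001], [0.972, -0.234, -0.0], [0.0, 0.001, -1.0]]
force: [-2.1, -1.6, 6.7]
width: 0.186
```

Emit:
jog_arm(motion=[{"dx": 0.1, "dy": 0, "dz": 0, "turn": 0, "gripper": 0.0}, {"dx": 0, "dy": 0, "dz": 0, "turn": 0, "gripper": 0.0}])

```text
time: 6.3
tool_pos: [0.6164, 0.1914, 0.1097]
eef_rot: [[0.234, 0.972, 0.002], [0.972, -0.234, 0.0], [0.001, 0.001, -1.0]]
force: [-2.5, -0.3, 6.4]
width: 0.191
```

Emit:
jog_arm(motion=[{"dx": 0.1, "dy": 0, "dz": 0, "turn": 0, "gripper": 0.0}, {"dx": 0, "dy": 0, "dz": 0, "turn": 0, "gripper": 0.0}])

```text
time: 6.47
tool_pos: [0.6165, 0.1918, 0.1096]
eef_rot: [[0.234, 0.972, 0.0], [0.972, -0.234, -0.003], [-0.003, 0.001, -1.0]]
force: [-4.4, -5.6, 7.6]
width: 0.184
```

```bash
python3 to.py .6103 .166 .105
```

```text
tool [0.6165 0.1918 0.1096] delta units [-1.3262  0.0017  0.2356] yang -0.23597918490508066 F [-4.4275 -5.6191  7.619 ] Ftool [-6.5187 -2.9854 -7.604 ] q [ 0.2197  0.2092  1.7564 -0.0029  1.1765  0.4568] w 0.18407058796961404 t 6.4667
```

Emit:
jog_arm(motion=[{"dx": 0.1, "dy": 0, "dz": 0, "turn": 0, "gripper": 0.0}, {"dx": 0, "dy": 0, "dz": 0, "turn": 0, "gripper": 0.0}, {"dx": 0, "dy": 0, "dz": 0, "turn": 0, "gripper": 0.0}, {"dx": 0, "dy": 0, "dz": 0, "turn": 0, "gripper": 0.0}])

```text
time: 6.8
tool_pos: [0.6165, 0.192, 0.1096]
eef_rot: [[0.234, 0.972, -0.001], [0.972, -0.234, -0.006], [-0.006, 0.0, -1.0]]
force: [-5.4, -10.6, 9.2]
width: 0.192
```

```bash
python3 to.py .6103 .166 .105
```

```text
tool [0.6165 0.192  0.1096] delta units [-1.3349  0.0016  0.2402] yang -0.23626464436052452 F [ -5.4319 -10.6038   9.2383] Ftool [-11.6345  -2.7987  -9.1704] q [ 0.2211  0.2107  1.7546 -0.0057  1.1789  0.4595] w 0.19229809677243806 t 6.8
```

The force rose to 11.6 N with no more travel, so the lock is at its end stop. Releasing and lifting.

Emit:
jog_arm(motion=[{"dx": 0, "dy": 0, "dz": 0, "turn": 0, "gripper": 0.42}, {"dx": 0, "dy": 0, "dz": 0, "turn": 0, "gripper": 0.42}, {"dx": 0, "dy": 0, "dz": 0, "turn": 0, "gripper": 0.42}, {"dx": 0, "dy": 0, "dz": 0, "turn": 0, "gripper": 0.42}, {"dx": 0, "dy": 0, "dz": -1, "turn": 0, "gripper": 0.42}, {"dx": 0, "dy": 0, "dz": -1, "turn": 0, "gripper": 0.42}, {"dx": 0, "dy": 0, "dz": -1, "turn": 0, "gripper": 0.42}, {"dx": 0, "dy": 0, "dz": -1, "turn": 0, "gripper": 0.42}])

```text
time: 7.47
tool_pos: [0.6164, 0.1951, 0.1881]
eef_rot: [[0.234, 0.972, -0.001], [0.972, -0.234, 0.0], [0.0, -0.001, -1.0]]
force: [0.2, 0.1, 1.1]
width: 0.419
```

```bash
python3 to.py .5205 -.027 .195;python3 pic.py p3
```

```text
tool [0.6164 0.1951 0.1881] delta units [-11.9185  -2.066   -0.3436] yang -0.23575707007193983 F [0.2184 0.0778 1.1245] Ftool [ 0.1267  0.1936 -1.1246] q [0.2235 0.1417 1.6945 0.0003 1.3058 0.4592] w 0.4186355177217297 t 7.4667
(510, 786, 3)
```

View pics/p3.png

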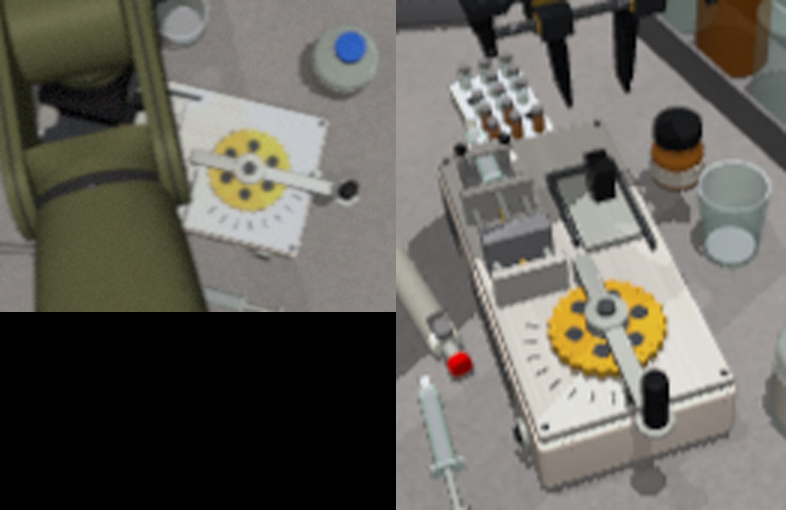

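The side view shows the lock plate and grip moved up against the frame's far end (grip at crop (600,175)). Next I go over to the knob.

Emit:
jog_arm(motion=[{"dx": -1, "dy": -0.17, "dz": -0.2, "turn": 0, "gripper": 0.42}, {"dx": -1, "dy": -0.17, "dz": 0, "turn": 0, "gripper": 0.42}, {"dx": -1, "dy": -0.17, "dz": 0, "turn": 0, "gripper": 0.42}, {"dx": -1, "dy": -0.17, "dz": 0, "turn": 0, "gripper": 0.42}, {"dx": -1, "dy": -0.17, "dz": 0, "turn": 0, "gripper": 0.42}, {"dx": -1, "dy": -0.17, "dz": 0, "turn": 0, "gripper": 0.42}, {"dx": -1, "dy": -0.17, "dz": 0, "turn": 0, "gripper": 0.42}, {"dx": -1, "dy": -0.17, "dz": 0, "turn": 0, "gripper": 0.42}])

```text
time: 8.23
tool_pos: [0.5515, 0.0449, 0.1897]
eef_rot: [[0.234, 0.972, -0.002], [0.972, -0.234, 0.0], [-0.0, -0.002, -1.0]]
force: [-0.8, -0.5, 0.3]
width: 0.42
```

Emit:
jog_arm(motion=[{"dx": -1, "dy": -0.17, "dz": 0, "turn": 0, "gripper": 0.42}, {"dx": -1, "dy": -0.17, "dz": 0, "turn": 0, "gripper": 0.42}, {"dx": -1, "dy": -0.17, "dz": 0, "turn": 0, "gripper": 0.42}, {"dx": -0.9, "dy": -0.17, "dz": 0, "turn": 0, "gripper": 0.42}, {"dx": 0, "dy": 0, "dz": 0, "turn": 0, "gripper": 0.42}, {"dx": 0, "dy": 0, "dz": 0, "turn": 0, "gripper": 0.42}])

```text
time: 8.73
tool_pos: [0.5206, -0.0273, 0.1903]
eef_rot: [[0.236, 0.972, -0.001], [0.972, -0.236, 0.001], [0.0, -0.002, -1.0]]
force: [0.3, 0.0, -0.1]
width: 0.419
```

```bash
python3 to.py .521 -.0273 .124;python3 pic.py p4
```

```text
tool [ 0.5206 -0.0273  0.1903] delta units [0.0018 0.0272 3.3143] yang -0.23773359129806787 F [ 0.3329  0.0067 -0.1364] Ftool [0.0849 0.3221 0.1359] q [-0.1556 -0.138   1.9709  0.0005  1.3102  0.082 ] w 0.4189414006954287 t 8.7333
(510, 786, 3)
```

View pics/p4.png

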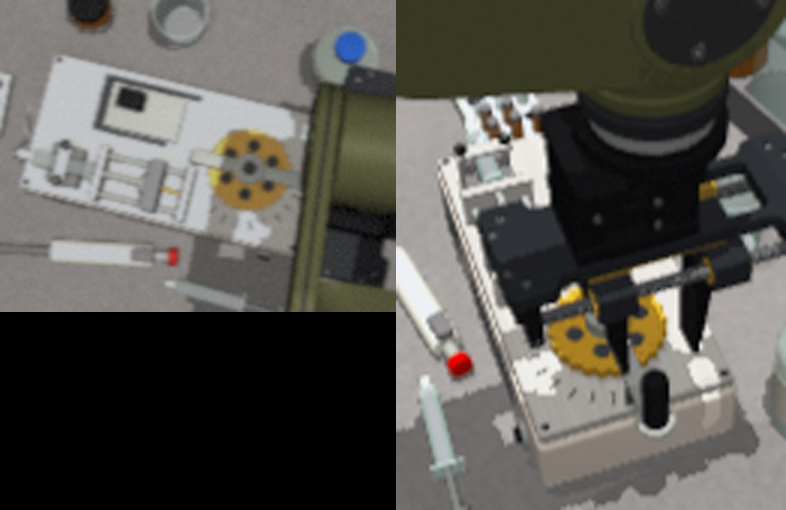

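Top view: the lock grip (crop (130,98)) is at the end stop end of the frame. Side view: fingers on either side of the knob (crop (655,385)). Down and close.

Emit:
jog_arm(motion=[{"dx": 0, "dy": 0.03, "dz": 1, "turn": 0, "gripper": 0.42}, {"dx": 0, "dy": 0, "dz": 1, "turn": 0, "gripper": 0.42}, {"dx": 0, "dy": 0, "dz": 1, "turn": 0, "gripper": 0.42}, {"dx": 0, "dy": 0, "dz": 0.3, "turn": 0, "gripper": 0.42}, {"dx": 0, "dy": 0, "dz": 0, "turn": 0, "gripper": 0.42}, {"dx": 0, "dy": 0, "dz": 0, "turn": 0, "gripper": 0.42}])

```text
time: 9.33
tool_pos: [0.522, -0.0267, 0.1258]
eef_rot: [[0.233, 0.972, -0.0], [0.972, -0.233, 0.0], [0.0, -0.0, -1.0]]
force: [-0.2, -0.8, 0.0]
width: 0.421
```

```bash
python3 to.py .521 -.0273 .124;python3 pic.py p5
```

```text
tool [ 0.522  -0.0267  0.1258] delta units [-0.0425 -0.0437  0.09  ] yang -0.23531409576877566 F [-0.1886 -0.8444  0.0163] Ftool [-0.865   0.0135 -0.0164] q [-0.1538 -0.0737  2.0256  0.0001  1.1899  0.0814] w 0.42149566643043207 t 9.3333
(510, 786, 3)
```

View pics/p5.png

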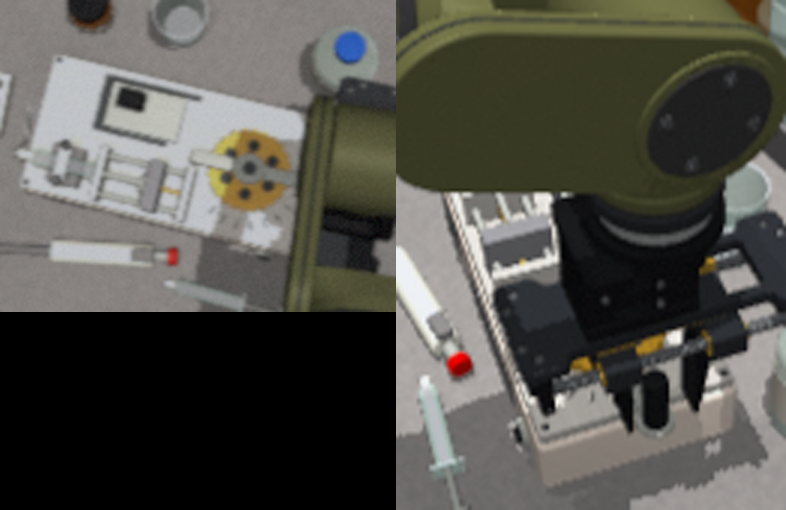

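The fingers straddle the knob (tips at crop (625,425) and (693,405), knob at (655,400)). Closing.

Emit:
jog_arm(motion=[{"dx": 0, "dy": -0.04, "dz": 0, "turn": 0, "gripper": 0.0}, {"dx": 0, "dy": 0, "dz": 0, "turn": 0, "gripper": 0.0}, {"dx": 0, "dy": 0, "dz": 0, "turn": 0, "gripper": 0.0}, {"dx": 0, "dy": 0, "dz": 0, "turn": 0, "gripper": 0.0}, {"dx": 0, "dy": 0, "dz": 0, "turn": 0, "gripper": 0.0}, {"dx": 0, "dy": 0, "dz": 0, "turn": 0, "gripper": 0.0}], grip_force=20)

```text
time: 9.93
tool_pos: [0.5209, -0.027, 0.1261]
eef_rot: [[0.234, 0.972, -0.0], [0.972, -0.234, 0.0], [-0.0, -0.0, -1.0]]
force: [-1.8, 0.2, 3.3]
width: 0.187
```

```bash
cat > st.py <<'E'
from h import *
P=np.array([.5446,.0699])
s=arm.get_state();R=np.array(s["eef_rot"]);g=s["tool_pos"]-R[:,2]*.008  # grasp point
d=g[:2]-P;ang=np.arctan2(d[1],d[0]);rest=np.arctan2(-.0972,-.0236)
th=rest-ang;u=d/np.linalg.norm(d);tang=np.array([u[1],-u[0]]) # clockwise
f=s["force"][:2]
print("lever deg %.2f r %.4f  jaw_yaw_err deg %.2f  push(N, on tool against)=%.2f radial=%.2f fz=%.1f w=%.3f z=%.4f t=%.2f"%(np.degrees(th),np.linalg.norm(d),np.degrees(-.238-th-np.arctan2(R[1,1],R[0,1])),-f@tang,f@u,s["force"][2],s["width"],s["tool_pos"][2],s["time"]))
E
python3 st.py; python3 to.py .521 -.0273 .124
```

```text
lever deg 0.11 r 0.0998  jaw_yaw_err deg -0.21  push(N, on tool against)=-1.78 radial=0.27 fz=3.3 w=0.187 z=0.1261 t=9.93
tool [ 0.5209 -0.027   0.1261] delta units [-0.0108  0.0099  0.1066] yang -0.23627226977866872 F [-1.7936  0.1652  3.3447] Ftool [-0.2593 -1.7837 -3.3441] q [-0.1548 -0.0767  2.0278  0.      1.1908  0.0814] w 0.18689355115931097 t 9.9333
```

Emit:
jog_arm(motion=[{"dx": 0, "dy": -0.09, "dz": 0, "turn": 0.15, "gripper": 0.0}, {"dx": 0, "dy": -0.09, "dz": 0, "turn": 0.15, "gripper": 0.0}])

```text
time: 10.1
tool_pos: [0.5182, -0.0263, 0.1262]
eef_rot: [[0.27, 0.963, 0.002], [0.963, -0.27, -0.0], [0.0, 0.002, -1.0]]
force: [1.5, -0.3, 0.9]
width: 0.185
```

```bash
python3 st.py
```

```text
lever deg 1.68 r 0.0998  jaw_yaw_err deg 0.36  push(N, on tool against)=1.58 radial=-0.10 fz=0.9 w=0.185 z=0.1262 t=10.10
```

Emit:
jog_arm(motion=[{"dx": 0, "dy": -0.09, "dz": 0, "turn": 0.15, "gripper": 0.0}, {"dx": 0, "dy": -0.09, "dz": 0, "turn": 0.15, "gripper": 0.0}])

```text
time: 10.27
tool_pos: [0.5146, -0.0253, 0.1262]
eef_rot: [[0.305, 0.952, 0.002], [0.952, -0.305, -0.0], [0.0, 0.002, -1.0]]
force: [3.1, -0.6, 1.3]
width: 0.186
```

```bash
python3 st.py
```

```text
lever deg 3.84 r 0.0998  jaw_yaw_err deg 0.28  push(N, on tool against)=3.10 radial=-0.36 fz=1.3 w=0.186 z=0.1262 t=10.27
```

Emit:
jog_arm(motion=[{"dx": 0, "dy": -0.09, "dz": 0, "turn": 0.15, "gripper": 0.0}, {"dx": 0, "dy": -0.09, "dz": 0, "turn": 0.15, "gripper": 0.0}])

```text
time: 10.43
tool_pos: [0.5114, -0.0242, 0.1262]
eef_rot: [[0.339, 0.941, 0.003], [0.941, -0.339, -0.001], [0.0, 0.003, -1.0]]
force: [5.2, -1.0, 2.1]
width: 0.181
```

```bash
python3 st.py
```

```text
lever deg 5.80 r 0.0998  jaw_yaw_err deg 0.38  push(N, on tool against)=5.20 radial=-0.77 fz=2.1 w=0.181 z=0.1262 t=10.43
```

Emit:
jog_arm(motion=[{"dx": 0, "dy": -0.09, "dz": 0, "turn": 0.15, "gripper": 0.0}, {"dx": 0, "dy": -0.09, "dz": 0, "turn": 0.15, "gripper": 0.0}])

```text
time: 10.6
tool_pos: [0.5085, -0.0232, 0.1262]
eef_rot: [[0.373, 0.928, 0.004], [0.928, -0.373, -0.001], [0.001, 0.004, -1.0]]
force: [6.9, -2.0, -0.3]
width: 0.187
```

```bash
python3 st.py
```

```text
lever deg 7.59 r 0.0998  jaw_yaw_err deg 0.65  push(N, on tool against)=7.19 radial=-0.64 fz=-0.3 w=0.187 z=0.1262 t=10.60
```

Emit:
jog_arm(motion=[{"dx": 0, "dy": -0.09, "dz": 0, "turn": 0.15, "gripper": 0.0}, {"dx": 0, "dy": -0.09, "dz": 0, "turn": 0.15, "gripper": 0.0}])

```text
time: 10.77
tool_pos: [0.5058, -0.022, 0.1262]
eef_rot: [[0.406, 0.914, 0.006], [0.914, -0.406, -0.001], [0.001, 0.006, -1.0]]
force: [9.5, -2.9, -2.6]
width: 0.187
```

```bash
python3 st.py
```

```text
lever deg 9.30 r 0.0997  jaw_yaw_err deg 1.01  push(N, on tool against)=9.89 radial=-1.05 fz=-2.6 w=0.187 z=0.1262 t=10.77
```

Emit:
jog_arm(motion=[{"dx": 0, "dy": -0.09, "dz": 0, "turn": 0.15, "gripper": 0.0}, {"dx": 0, "dy": -0.09, "dz": 0, "turn": 0.15, "gripper": 0.0}])

```text
time: 10.93
tool_pos: [0.503, -0.0207, 0.1263]
eef_rot: [[0.439, 0.899, 0.007], [0.899, -0.439, -0.002], [0.001, 0.007, -1.0]]
force: [12.3, -3.3, -3.5]
width: 0.185
```

```bash
python3 st.py
```

```text
lever deg 11.07 r 0.0997  jaw_yaw_err deg 1.30  push(N, on tool against)=12.56 radial=-2.16 fz=-3.5 w=0.185 z=0.1263 t=10.93
```

Emit:
jog_arm(motion=[{"dx": 0, "dy": -0.09, "dz": 0, "turn": 0.13, "gripper": 0.0}])

```text
time: 11.02
tool_pos: [0.5016, -0.02, 0.1263]
eef_rot: [[0.452, 0.892, 0.008], [0.892, -0.452, -0.002], [0.002, 0.008, -1.0]]
force: [12.4, -3.8, -4.5]
width: 0.183
```

```bash
python3 st.py
```

```text
lever deg 11.98 r 0.0997  jaw_yaw_err deg 1.29  push(N, on tool against)=12.79 radial=-1.94 fz=-4.5 w=0.183 z=0.1263 t=11.02
```

Emit:
jog_arm(motion=[{"dx": 0, "dy": -0.09, "dz": 0, "turn": 0.13, "gripper": 0.0}])

```text
time: 11.1
tool_pos: [0.5002, -0.0193, 0.1263]
eef_rot: [[0.466, 0.885, 0.008], [0.885, -0.466, -0.002], [0.002, 0.008, -1.0]]
force: [13.4, -3.7, -4.5]
width: 0.187
```

```bash
python3 st.py
```

```text
lever deg 12.87 r 0.0997  jaw_yaw_err deg 1.29  push(N, on tool against)=13.62 radial=-2.70 fz=-4.5 w=0.187 z=0.1263 t=11.10
```

Emit:
jog_arm(motion=[{"dx": 0, "dy": -0.09, "dz": 0, "turn": 0.13, "gripper": 0.0}])

```text
time: 11.18
tool_pos: [0.4985, -0.0185, 0.1263]
eef_rot: [[0.48, 0.877, 0.008], [0.877, -0.48, -0.002], [0.002, 0.008, -1.0]]
force: [11.8, -3.8, -3.8]
width: 0.186
```

```bash
python3 st.py;python3 pic.py p6
```

```text
lever deg 13.96 r 0.0997  jaw_yaw_err deg 1.09  push(N, on tool against)=12.20 radial=-2.07 fz=-3.8 w=0.186 z=0.1263 t=11.18
(510, 786, 3)
```

View pics/p6.png

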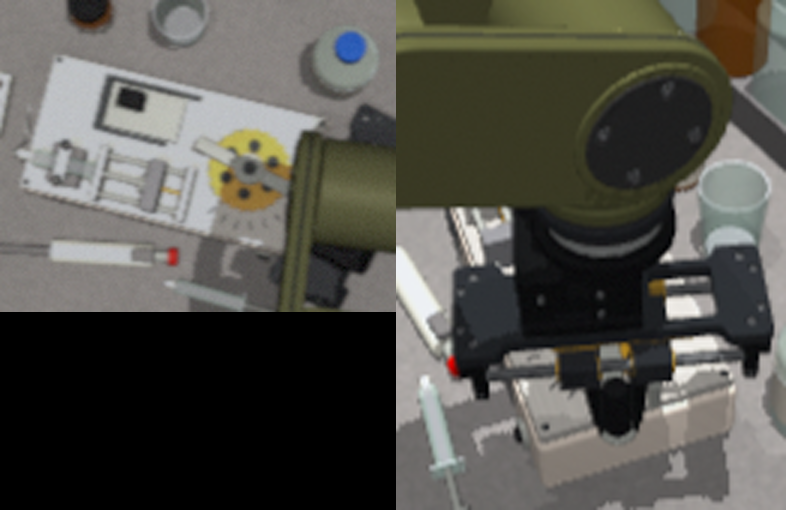

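The top view shows the lever turned (tail now at crop (200,145)), with the lock open. Continuing by feel.

Emit:
jog_arm(motion=[{"dx": 0, "dy": -0.05, "dz": 0, "turn": 0.07, "gripper": 0.0}])

```text
time: 11.37
tool_pos: [0.4956, -0.0171, 0.1262]
eef_rot: [[0.488, 0.873, 0.002], [0.873, -0.488, -0.0], [0.001, 0.002, -1.0]]
force: [3.9, -0.1, 2.4]
width: 0.188
```

```bash
python3 st.py
```

```text
lever deg 15.73 r 0.0999  jaw_yaw_err deg -0.18  push(N, on tool against)=3.42 radial=-1.79 fz=2.4 w=0.188 z=0.1262 t=11.37
```

Emit:
jog_arm(motion=[{"dx": 0, "dy": -0.09, "dz": 0, "turn": 0.13, "gripper": 0.0}])

```text
time: 11.45
tool_pos: [0.4942, -0.0163, 0.1262]
eef_rot: [[0.501, 0.865, 0.003], [0.865, -0.501, -0.0], [0.001, 0.002, -1.0]]
force: [5.5, -1.1, 1.8]
width: 0.188
```

```bash
python3 st.py
```

```text
lever deg 16.67 r 0.0999  jaw_yaw_err deg -0.21  push(N, on tool against)=5.32 radial=-1.79 fz=1.8 w=0.188 z=0.1262 t=11.45
```

Click 1: at about 14 degrees the push fell from 13.6 N to 3.4 N. Carrying on; the second should come near 29.

Emit:
jog_arm(motion=[{"dx": 0.01, "dy": -0.09, "dz": 0, "turn": 0.145, "gripper": 0.0}, {"dx": 0.01, "dy": -0.09, "dz": 0, "turn": 0.145, "gripper": 0.0}])

```text
time: 11.62
tool_pos: [0.4912, -0.0145, 0.1262]
eef_rot: [[0.531, 0.847, 0.003], [0.847, -0.531, -0.001], [0.0, 0.003, -1.0]]
force: [4.9, -2.9, 1.9]
width: 0.187
```

```bash
python3 st.py
```

```text
lever deg 18.68 r 0.0999  jaw_yaw_err deg -0.22  push(N, on tool against)=5.65 radial=-0.19 fz=1.9 w=0.187 z=0.1262 t=11.62
```

Emit:
jog_arm(motion=[{"dx": 0.005, "dy": -0.09, "dz": 0, "turn": 0.145, "gripper": 0.0}, {"dx": 0.005, "dy": -0.09, "dz": 0, "turn": 0.145, "gripper": 0.0}])

```text
time: 11.78
tool_pos: [0.4886, -0.0128, 0.1263]
eef_rot: [[0.56, 0.828, 0.004], [0.828, -0.56, -0.002], [0.0, 0.004, -1.0]]
force: [6.2, -3.8, 0.2]
width: 0.186
```

```bash
python3 st.py
```

```text
lever deg 20.50 r 0.0999  jaw_yaw_err deg -0.06  push(N, on tool against)=7.27 radial=-0.35 fz=0.2 w=0.186 z=0.1263 t=11.78
```

Emit:
jog_arm(motion=[{"dx": 0.005, "dy": -0.09, "dz": 0, "turn": 0.145, "gripper": 0.0}, {"dx": 0.005, "dy": -0.09, "dz": 0, "turn": 0.145, "gripper": 0.0}])

```text
time: 11.95
tool_pos: [0.4861, -0.011, 0.1263]
eef_rot: [[0.589, 0.808, 0.005], [0.808, -0.589, -0.003], [-0.0, 0.006, -1.0]]
force: [8.6, -6.4, -0.6]
width: 0.185
```

```bash
python3 st.py
```

```text
lever deg 22.25 r 0.0999  jaw_yaw_err deg 0.18  push(N, on tool against)=10.68 radial=0.16 fz=-0.6 w=0.185 z=0.1263 t=11.95
```

Emit:
jog_arm(motion=[{"dx": 0.005, "dy": -0.09, "dz": 0, "turn": 0.145, "gripper": 0.0}, {"dx": 0.005, "dy": -0.09, "dz": 0, "turn": 0.145, "gripper": 0.0}])

```text
time: 12.12
tool_pos: [0.4837, -0.0092, 0.1263]
eef_rot: [[0.616, 0.788, 0.006], [0.788, -0.616, -0.005], [-0.0, 0.007, -1.0]]
force: [10.6, -8.0, -1.3]
width: 0.182
```

```bash
python3 st.py
```

```text
lever deg 23.99 r 0.0999  jaw_yaw_err deg 0.41  push(N, on tool against)=13.24 radial=-0.17 fz=-1.3 w=0.182 z=0.1263 t=12.12
```

Emit:
jog_arm(motion=[{"dx": 0.005, "dy": -0.09, "dz": 0, "turn": 0.13, "gripper": 0.0}, {"dx": 0.005, "dy": -0.09, "dz": 0, "turn": 0.13, "gripper": 0.0}])

```text
time: 12.28
tool_pos: [0.4812, -0.0073, 0.1263]
eef_rot: [[0.64, 0.768, 0.006], [0.768, -0.64, -0.006], [-0.0, 0.008, -1.0]]
force: [10.7, -10.0, -1.6]
width: 0.186
```

```bash
python3 st.py
```

```text
lever deg 25.81 r 0.0999  jaw_yaw_err deg 0.37  push(N, on tool against)=14.62 radial=0.90 fz=-1.6 w=0.186 z=0.1263 t=12.28
```

Emit:
jog_arm(motion=[{"dx": 0.005, "dy": -0.09, "dz": 0, "turn": 0.13, "gripper": 0.0}])

```text
time: 12.37
tool_pos: [0.48, -0.0062, 0.1264]
eef_rot: [[0.652, 0.758, 0.007], [0.758, -0.652, -0.006], [-0.0, 0.009, -1.0]]
force: [11.6, -11.6, -2.4]
width: 0.184
```

```bash
python3 st.py
```

```text
lever deg 26.70 r 0.0998  jaw_yaw_err deg 0.38  push(N, on tool against)=16.33 radial=1.33 fz=-2.4 w=0.184 z=0.1264 t=12.37
```

Emit:
jog_arm(motion=[{"dx": 0.005, "dy": -0.09, "dz": 0, "turn": 0.13, "gripper": 0.0}])

```text
time: 12.45
tool_pos: [0.4788, -0.0052, 0.1264]
eef_rot: [[0.664, 0.748, 0.007], [0.748, -0.664, -0.007], [-0.0, 0.01, -1.0]]
force: [12.5, -11.4, -3.1]
width: 0.186
```

```bash
python3 st.py
```

```text
lever deg 27.60 r 0.0999  jaw_yaw_err deg 0.37  push(N, on tool against)=16.92 radial=0.37 fz=-3.1 w=0.186 z=0.1264 t=12.45
```

Emit:
jog_arm(motion=[{"dx": 0.005, "dy": -0.09, "dz": 0, "turn": 0.13, "gripper": 0.0}])

```text
time: 12.53
tool_pos: [0.4776, -0.0041, 0.1264]
eef_rot: [[0.676, 0.737, 0.007], [0.737, -0.676, -0.007], [-0.0, 0.01, -1.0]]
force: [12.3, -11.1, -2.0]
width: 0.186
```

```bash
python3 st.py
```

```text
lever deg 28.58 r 0.0998  jaw_yaw_err deg 0.28  push(N, on tool against)=16.59 radial=-0.06 fz=-2.0 w=0.186 z=0.1264 t=12.53
```

Emit:
jog_arm(motion=[{"dx": 0.005, "dy": -0.09, "dz": 0, "turn": 0.13, "gripper": 0.0}])

```text
time: 12.62
tool_pos: [0.4747, -0.0017, 0.1262]
eef_rot: [[0.687, 0.726, 0.002], [0.726, -0.687, -0.004], [-0.002, 0.004, -1.0]]
force: [1.0, -2.0, 8.4]
width: 0.189
```

```bash
python3 st.py
```

```text
lever deg 30.66 r 0.1001  jaw_yaw_err deg -0.88  push(N, on tool against)=2.08 radial=0.70 fz=8.4 w=0.189 z=0.1262 t=12.62
```

Emit:
jog_arm(motion=[{"dx": 0, "dy": -0.05, "dz": 0, "turn": 0.07, "gripper": 0.0}])

```text
time: 12.7
tool_pos: [0.4732, -0.0002, 0.1262]
eef_rot: [[0.693, 0.721, -0.0], [0.721, -0.693, -0.002], [-0.002, 0.001, -1.0]]
force: [2.0, -5.0, 5.4]
width: 0.187
```

```bash
python3 st.py
```

```text
lever deg 31.87 r 0.1001  jaw_yaw_err deg -1.62  push(N, on tool against)=4.94 radial=2.06 fz=5.4 w=0.187 z=0.1262 t=12.70
```

Click 2: at about 29 degrees the push fell from 16.6 N to 2.1 N. The third should come near 44.

Emit:
jog_arm(motion=[{"dx": -0.005, "dy": -0.09, "dz": 0, "turn": 0.18, "gripper": 0.0}, {"dx": -0.005, "dy": -0.09, "dz": 0, "turn": 0.18, "gripper": 0.0}])

```text
time: 12.87
tool_pos: [0.4707, 0.0023, 0.1262]
eef_rot: [[0.724, 0.69, 0.001], [0.69, -0.724, -0.002], [-0.001, 0.002, -1.0]]
force: [1.7, -3.7, 4.1]
width: 0.184
```

```bash
python3 st.py
```

```text
lever deg 33.91 r 0.1001  jaw_yaw_err deg -1.17  push(N, on tool against)=3.88 radial=1.27 fz=4.1 w=0.184 z=0.1262 t=12.87
```

Emit:
jog_arm(motion=[{"dx": 0, "dy": -0.09, "dz": 0, "turn": 0.16, "gripper": 0.0}, {"dx": 0, "dy": -0.09, "dz": 0, "turn": 0.16, "gripper": 0.0}])

```text
time: 13.03
tool_pos: [0.4685, 0.0048, 0.1263]
eef_rot: [[0.749, 0.662, 0.002], [0.662, -0.749, -0.003], [-0.001, 0.003, -1.0]]
force: [4.0, -5.9, 3.3]
width: 0.188
```

```bash
python3 st.py
```

```text
lever deg 35.82 r 0.1001  jaw_yaw_err deg -0.91  push(N, on tool against)=7.05 radial=0.79 fz=3.3 w=0.188 z=0.1263 t=13.03
```

Emit:
jog_arm(motion=[{"dx": 0, "dy": -0.09, "dz": 0, "turn": 0.15, "gripper": 0.0}, {"dx": 0, "dy": -0.09, "dz": 0, "turn": 0.15, "gripper": 0.0}])

```text
time: 13.2
tool_pos: [0.4665, 0.0072, 0.1263]
eef_rot: [[0.773, 0.635, 0.003], [0.635, -0.773, -0.004], [-0.0, 0.005, -1.0]]
force: [5.5, -7.4, 2.1]
width: 0.184
```

```bash
python3 st.py
```

```text
lever deg 37.58 r 0.1002  jaw_yaw_err deg -0.63  push(N, on tool against)=9.23 radial=0.35 fz=2.1 w=0.184 z=0.1263 t=13.20
```

Emit:
jog_arm(motion=[{"dx": 0, "dy": -0.09, "dz": 0, "turn": 0.15, "gripper": 0.0}, {"dx": 0, "dy": -0.09, "dz": 0, "turn": 0.15, "gripper": 0.0}])

```text
time: 13.37
tool_pos: [0.4647, 0.0096, 0.1263]
eef_rot: [[0.795, 0.607, 0.004], [0.607, -0.795, -0.005], [0.0, 0.006, -1.0]]
force: [7.0, -9.5, 1.1]
width: 0.188
```

```bash
python3 st.py
```

```text
lever deg 39.34 r 0.1001  jaw_yaw_err deg -0.34  push(N, on tool against)=11.76 radial=0.10 fz=1.1 w=0.188 z=0.1263 t=13.37
```

Emit:
jog_arm(motion=[{"dx": 0, "dy": -0.09, "dz": 0, "turn": 0.14, "gripper": 0.0}, {"dx": 0, "dy": -0.09, "dz": 0, "turn": 0.14, "gripper": 0.0}])

```text
time: 13.53
tool_pos: [0.4628, 0.0122, 0.1263]
eef_rot: [[0.815, 0.58, 0.004], [0.58, -0.815, -0.005], [0.001, 0.007, -1.0]]
force: [8.3, -9.9, 0.3]
width: 0.189
```

```bash
python3 st.py
```

```text
lever deg 41.18 r 0.1002  jaw_yaw_err deg -0.26  push(N, on tool against)=12.91 radial=-1.09 fz=0.3 w=0.189 z=0.1263 t=13.53
```

Emit:
jog_arm(motion=[{"dx": 0, "dy": -0.09, "dz": 0, "turn": 0.14, "gripper": 0.0}])

```text
time: 13.62
tool_pos: [0.4618, 0.0135, 0.1263]
eef_rot: [[0.824, 0.566, 0.005], [0.566, -0.824, -0.006], [0.001, 0.007, -1.0]]
force: [10.3, -10.9, -0.1]
width: 0.185
```

```bash
python3 st.py
```

```text
lever deg 42.11 r 0.1002  jaw_yaw_err deg -0.24  push(N, on tool against)=14.81 radial=-2.34 fz=-0.1 w=0.185 z=0.1263 t=13.62
```

Emit:
jog_arm(motion=[{"dx": 0, "dy": -0.09, "dz": 0, "turn": 0.14, "gripper": 0.0}])

```text
time: 13.7
tool_pos: [0.461, 0.0148, 0.1263]
eef_rot: [[0.834, 0.552, 0.005], [0.552, -0.834, -0.006], [0.001, 0.008, -1.0]]
force: [9.6, -11.1, -0.7]
width: 0.184
```

```bash
python3 st.py
```

```text
lever deg 43.00 r 0.1002  jaw_yaw_err deg -0.17  push(N, on tool against)=14.52 radial=-1.94 fz=-0.7 w=0.184 z=0.1263 t=13.70
```

Emit:
jog_arm(motion=[{"dx": 0, "dy": -0.05, "dz": 0, "turn": 0.08, "gripper": 0.0}])

```text
time: 13.78
tool_pos: [0.4603, 0.0158, 0.1263]
eef_rot: [[0.839, 0.544, 0.005], [0.544, -0.839, -0.005], [0.001, 0.007, -1.0]]
force: [8.7, -9.3, 1.2]
width: 0.186
```

```bash
python3 st.py
```

```text
lever deg 43.72 r 0.1002  jaw_yaw_err deg -0.33  push(N, on tool against)=12.47 radial=-2.30 fz=1.2 w=0.186 z=0.1263 t=13.78
```

Emit:
jog_arm(motion=[{"dx": 0.01, "dy": -0.05, "dz": 0, "turn": 0.08, "gripper": 0.0}])

```text
time: 13.87
tool_pos: [0.4591, 0.0177, 0.1262]
eef_rot: [[0.844, 0.536, 0.002], [0.536, -0.844, -0.003], [0.001, 0.004, -1.0]]
force: [2.0, -2.4, 4.9]
width: 0.186
```

```bash
python3 st.py
```

```text
lever deg 44.96 r 0.1001  jaw_yaw_err deg -0.98  push(N, on tool against)=3.09 radial=-0.48 fz=4.9 w=0.186 z=0.1262 t=13.87
```

Click 3: at about 44 degrees the push fell from 14.5 N to 3.1 N. Going on about 4 to 5 degrees to sit mid-window, then holding.

Emit:
jog_arm(motion=[{"dx": 0, "dy": -0.08, "dz": 0, "turn": 0.16, "gripper": 0.0}, {"dx": 0, "dy": -0.08, "dz": 0, "turn": 0.16, "gripper": 0.0}])

```text
time: 14.03
tool_pos: [0.457, 0.0214, 0.1262]
eef_rot: [[0.865, 0.502, 0.001], [0.502, -0.865, -0.001], [0.001, 0.001, -1.0]]
force: [3.2, -2.2, 4.7]
width: 0.181
```

```bash
python3 st.py
```

```text
lever deg 47.38 r 0.1002  jaw_yaw_err deg -1.16  push(N, on tool against)=3.52 radial=-1.72 fz=4.7 w=0.181 z=0.1262 t=14.03
```

Emit:
jog_arm(motion=[{"dx": 0, "dy": -0.08, "dz": 0, "turn": 0.16, "gripper": 0.0}, {"dx": 0, "dy": 0, "dz": 0, "turn": 0, "gripper": 0.0}, {"dx": 0, "dy": 0, "dz": 0, "turn": 0, "gripper": 0.0}])

```text
time: 14.28
tool_pos: [0.4561, 0.0229, 0.1262]
eef_rot: [[0.874, 0.487, 0.001], [0.487, -0.874, -0.001], [0.001, 0.001, -1.0]]
force: [3.9, -2.6, 5.2]
width: 0.184
```

```bash
python3 st.py
```

```text
lever deg 48.40 r 0.1002  jaw_yaw_err deg -1.16  push(N, on tool against)=4.16 radial=-2.21 fz=5.2 w=0.184 z=0.1262 t=14.28
```

Emit:
jog_arm(motion=[{"dx": 0, "dy": -0.08, "dz": 0, "turn": 0.16, "gripper": 0.0}, {"dx": 0, "dy": 0, "dz": 0, "turn": 0, "gripper": 0.0}, {"dx": 0, "dy": 0, "dz": 0, "turn": 0, "gripper": 0.0}, {"dx": 0, "dy": 0, "dz": 0, "turn": 0, "gripper": 0.0}, {"dx": 0, "dy": 0, "dz": 0, "turn": 0, "gripper": 0.0}, {"dx": 0, "dy": 0, "dz": 0, "turn": 0, "gripper": 0.0}, {"dx": 0, "dy": 0, "dz": 0, "turn": 0, "gripper": 0.0}, {"dx": 0, "dy": 0, "dz": 0, "turn": 0, "gripper": 0.0}])

```text
time: 14.95
tool_pos: [0.4554, 0.0243, 0.1262]
eef_rot: [[0.883, 0.47, 0.001], [0.47, -0.883, -0.001], [0.001, 0.001, -1.0]]
force: [3.2, -2.1, 5.6]
width: 0.185
```

```bash
python3 st.py; python3 pic.py p7;python3 st.py
python3 - <<'E'
from h import *
for n in ("bottle","beaker","jar","vials","pipette","spare","tips"):
    d=arm.find_in(n,"top")
    if d:e=d[0]["extent"];print(n,d[0]["confidence"],back((e[0]+e[2])/2,(e[1]+e[3])/2,.05,'top'))
cv2.imwrite("pics/top8.png",arm.get_image("top")[:,:,::-1])
E
```

```text
lever deg 49.26 r 0.1002  jaw_yaw_err deg -0.93  push(N, on tool against)=3.30 radial=-1.86 fz=5.6 w=0.185 z=0.1262 t=14.95
(510, 786, 3)
lever deg 49.26 r 0.1002  jaw_yaw_err deg -0.93  push(N, on tool against)=4.79 radial=-2.15 fz=5.6 w=0.187 z=0.1262 t=15.05
bottle 0.97 [ 0.6662 -0.0241  0.05  ]
beaker 0.9 [0.7147 0.1346 0.05  ]
jar 0.56 [0.7258 0.2397 0.05  ]
vials 0.61 [0.6274 0.381  0.05  ]
pipette 0.96 [0.4595 0.2522 0.05  ]
spare 0.59 [0.4283 0.1327 0.05  ]
tips 0.62 [ 0.5443 -0.1762  0.05  ]
```

View pics/p7.png

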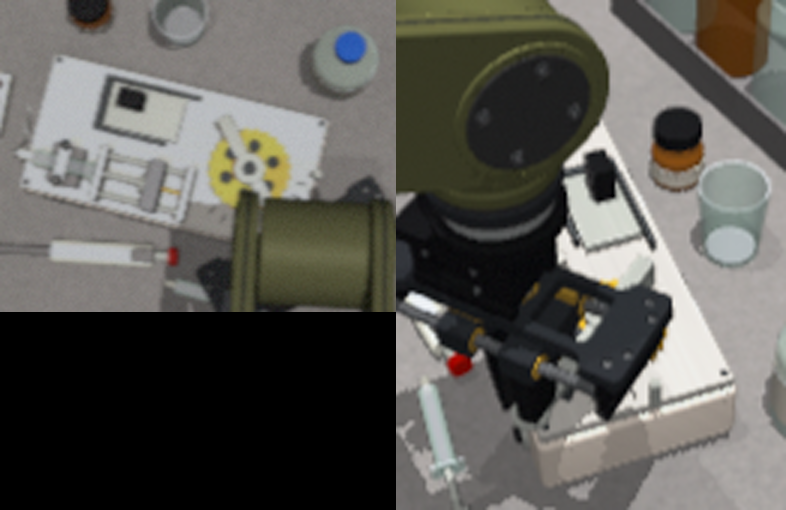

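View pics/top8.png

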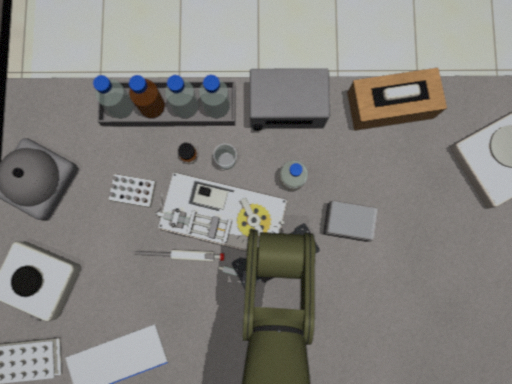

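The pictures show the lock grip still at its end stop (top crop (131,98)) and the lever turned round, with its tail at (226,125). The wheel's holes are where they were, and the bench items look unmoved. The spare syringe is partly hidden by the arm, but its visible end is unchanged in the side view. Handing in.

```bash
python3 - <<'E'
from bench import arm
print(arm.hand_in())
E
python3 st.py
```

```text
the job is handed in; nothing more can be done
None
the job is handed in; nothing more can be done
```

I slid the lever lock to its end stop, brought the ratchet lever round three clicks, and handed in still gripping the knob. The hand-in reports no verdict.

- **Lock:** it moved about 26.7 mm and then stopped, with the force rising to about 11.6 N and no more travel. Both camera views still showed it at the end stop afterwards.
- **Clicks:** the push dropped sharply at about 14, 29 and 44 degrees, down to about 3.4, 2.1 and 3.1 N.
- **Final position:** the lever stood still at about 49.3 degrees, roughly 5 degrees past the third click. The knob was held at 20 N grip with a push of 3 to 5 N against the spring, at about 15 s of the 70 s allowed.
- **Wheel:** the lever was never let back, and I saw no wheel movement in the top picture. I judged that by eye and did not measure the angle.

Two checks did not fit cleanly:

- **Peak push:** it read 13 to 17 N, above the stated 7 to 11 N. I did not find out why, but the drops were clear and 15 degrees apart.
- **Spare syringe:** its last detected position was about 4 cm off because the arm hid part of it. Its visible end had not moved in the side view. The other bench items were within about 5 mm of where they started.

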